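# Seat the keyed filter holder in the photometer's filter port

### The arm

A 6-joint arm with a two-finger parallel gripper is mounted at the origin on a cart in front of the work surface, level with it; the furniture and walls round the work are solid. World frame = base frame: x ahead of the robot, y to its left, z up, the work surface at z = 0. Lengths are in mm, angles in rad, forces in N, time in s.
With the tool pointing down it reaches from about 350 to 775 mm from the base axis. Payload 7.3 kg.
Tool frame: the origin (TCP) lies on the centre line of the jaws, within the pads' length; the fingertips stand 17 mm ahead of it and the grasp point (between the pads) lies 2 mm behind it; z points along the fingers, y is the line along which they close (so a half turn about z gives the same grasp; the last joint's range is limited). The gripper opens to 92 mm and grips with 3 to 60 N. Pads are 19 mm wide; open, the fingers measure 130 mm over their backs; the gripper's body (75 mm by 190 mm) begins 47 mm behind the grasp point.
Start: joints at [-0.146, 0.342, 1.524, -0, 1.275, -0.146], TCP at [525.017, 0.02, 243.741] pointing down, gripper open.
Joint ranges: [-2.53, 2.53], [-0.77, 2.02], [0.04, 2.7], [-1, 4.14], [0.28, 2.66], [-3.11, 3.11]. Speed limits (rad/s): [2.57, 2.57, 3.14, 3.14, 3.14, 3.14].

### API

Orientations are given as [roll, pitch, yaw] about the fixed x, y, z axes, in that order (R = Rz(yaw) Ry(pitch) Rx(roll)).
In Python, from plant import bot gives the robot as it stands. The module is installed in compiled form; this text tells all that it offers.
- The arm moves only by the shell command python3 -m pendant 'ROWS'. ROWS is JSON, a list of rows, each a list of 3 entries, a list of its own where there are three numbers: the shift along the world's x, y, z as a fraction of full scale, then the turn, a rotation vector about the world's x, y, z as a fraction of full scale, then the opening, from -1 (shut) to 1 (fully open), so that 0 is half open. In form: [[[tx, ty, tz], [rx, ry, rz], claw], ...]. A call has exactly 10 rows; each row shifts and turns the commanded pose from where the row before left it; what a row does not reach is not made up. Full scale, the value 1, is 30 mm for a shift and 0.12 rad for a turn. A row lasts 1/12 s, in which the tool goes at most 41.7 mm and 7.16 degrees, less where a joint would pass 70% of its speed; a pose out of reach is approached as far as the arm can. A call with a number of a shift or a turn outside -1 to 1 is refused whole. A call with a gripper value outside its range is refused whole. The fingers move at their own pace and stop on an object; the grip force is fixed at half the most. Time passes only in rows, so rows that do not move let the fingers close, or fill a call up. It gives the time, the measured TCP pose, the force, the opening and the grip force at its end, in the units of the state.
- bot.get_obs(): the state, without advancing time (a new reading comes with each control period).
- bot.capture(name): name is "scene" or "side" or "wrist"; returns the picture (420x560x3 uint8, blue, green, red); there is no depth.
- bot.camera_params(name): a dict with "fovy" (degrees; the focal length in pixels is half the picture's height over the tangent of half this angle, whatever the lens; pixels are square), "cx", "cy" (the principal point, pixels), "camera_from_world" (4x4, takes a point from world to camera coordinates). Camera axes: x right, y down, z forward; pixel columns grow to the right and rows downward; lengths in mm; the calibration is good to about 2 mm. A picture is of the moment at which its call begins: read the wrist's pose just before it. camera_params takes no time and is no camera call; for the wrist camera it gives the pose at the moment of the call.
- bot.close_job(): hands the job in; it is judged then, once.
The state is a dict: "time": time; "joint_positions": joint angles; "dq": joint speeds; "tau": joint torques, N m; "tool_pos": TCP position; "tcp_rot": TCP orientation; "contact_force": force on the tool from outside, world axes, zero at the start; "moment": the same for the moment, N m; "grip_width": finger opening in mm; "finger_force": force on a finger pad.
Only numpy, scipy, OpenCV 4.12 (cv2) and the standard library are available. Lean on these libraries where they do the work, as an engineer would, in place of code of your own. Each camera call takes 0.05 s, during which the arm holds its last target. There are 200 camera calls.

### The job

Pick up the filter holder with the flat upright grip plate (not the plain plug with the round knob, which stays where it stands) and set it on top of the filter port with its oblong key lying across the slot, so that it rests there and cannot yet go in. Then turn it on the spot, pressing lightly, until the key lines up with the slot and drops in fully home, flange down flush on the housing, and let go.

Things in the scene. Friction and masses are not known exactly. Their poses are not given: they have to be found in the camera images.
- holder_grip (a point): Keyed holder, loose, 62 mm tall, stands on its key. From below: aluminium key 56 x 24 x 14 mm; white flange, 80 mm across, 5 thick; white upright grip plate 50 long, 14 thick, 43 high, parallel to the key. Point: on the axis, 44 mm above the key's underside. x along plate and key, y across the plate (grip so), z up. Fits either way round. Starts 34 degrees or more off the slot's direction.
- slot_mouth (a point): Centre of the port's slot at the level of its top face. Rectangular slot 66 mm long, 34 wide, 18 deep, 2 mm chamfer; x along it, y across, z up. The key has 5 mm to spare all round and enters within about 10 degrees. Key resting across the slot: holder_grip is 44 mm above this point; fully home, flange on the top face: 30 mm above.
- port: The filter port: fixed aluminium block 100 (x) x 92 (y) x 45 mm high, a black lens barrel 30 mm across and 8 mm long on each 100 mm side, a screw head at each top corner, the slot in the middle of its top, parallel to the 100 mm sides. Origin: centre of its underside, on the worktop.
- plug_centre (a point): The plain plug, loose, to be left alone: same white flange 80 mm across, but a round aluminium foot 48 mm across and a round white knob 28 mm across; 62 mm tall. Point: its centre, half-way up.
Mind the look-alikes: they are no part of the job. Leave any green look-alike of the part that bears holder_grip alone.

How it is judged:
By the outcome, as a careful person would: the job done as asked, in the order asked, and still so for the second after the job is handed in, with the robot touching nothing.
It also fails if it takes over 48 s, if anything falls off the work surface, if the arm or the gripper's body presses on something with over 40 N, if the wrist force passes 120 N, or if a joint passes its speed limit or range.

## Working session

There is one attempt and no reset: what is moved stays moved. The work goes in short steps, Python scripts to look and compute and a shell command to move; the robot and the scene stay as the last step left them, time stands still between calls to the robot, and variables do not carry over. Pictures are saved under pics/ and viewed, at most 10 in all, crops included, and the job is handed in when it is done.

```bash
mkdir -p pics; cat > h.py <<'E'
import numpy as np,cv2
from plant import bot
def cam(n):
    p=bot.camera_params(n); f=210/np.tan(np.radians(p["fovy"])/2); return p,f,np.array(p["camera_from_world"])
def ray(c,u,v,z):
    p,f,T=c; d=np.array([(u-p["cx"])/f,(v-p["cy"])/f,1]); R=T[:3,:3]; o=-R.T@T[:3,3]; d=R.T@d
    return o+d*(z-o[2])/d[2]
def proj(c,P):
    p,f,T=c; q=T[:3,:3]@np.array(P,float)+T[:3,3]; return q[0]/q[2]*f+p["cx"],q[1]/q[2]*f+p["cy"]
E
python3 - <<'E'
from h import *
a=bot.capture("scene");b=bot.capture("side");c=bot.capture("wrist")
for n,i in zip(("scene","side","wrist"),(a,b,c)): cv2.imwrite(f"pics/{n}0.png",i)
np.save("wc.npy",np.array(cam("wrist")[2]));
for n in("scene","side","wrist"):print(cam(n))
o=bot.get_obs();print(o["tcp_rot"],o["tool_pos"],o["contact_force"],o["time"],o["grip_width"])
E
```

```text
({'fovy': 46.70609731177539, 'cx': 284.89486386133683, 'cy': 203.99834554645454, 'camera_from_world': array([[ 5.51146564e-01, -8.34242325e-01, -1.66495705e-02,
        -2.01074259e+02],
       [-4.33290254e-01, -2.69088934e-01, -8.60145744e-01,
         3.14502087e+02],
       [ 7.13089770e-01,  4.81280468e-01, -5.09776510e-01,
         9.61067950e+02],
       [ 0.00000000e+00,  0.00000000e+00,  0.00000000e+00,
         1.00000000e+00]])}, np.float64(486.3744762657221), array([[ 5.51146564e-01, -8.34242325e-01, -1.66495705e-02,
        -2.01074259e+02],
       [-4.33290254e-01, -2.69088934e-01, -8.60145744e-01,
         3.14502087e+02],
       [ 7.13089770e-01,  4.81280468e-01, -5.09776510e-01,
         9.61067950e+02],
       [ 0.00000000e+00,  0.00000000e+00,  0.00000000e+00,
         1.00000000e+00]]))
({'fovy': 57.96900555626773, 'cx': 279.4088309512921, 'cy': 205.8554037142024, 'camera_from_world': array([[-9.16184712e-01, -4.00755106e-01,  9.58241863e-04,
         5.02994899e+02],
       [-2.61297043e-01,  5.95546848e-01, -7.59636629e-01,
         9.39801752e+01],
       [ 3.0
[... 806 characters left out ...]
       [-8.00150814e-04, -2.50980364e-01, -9.67991848e-01,
         3.89382974e+02],
       [ 0.00000000e+00,  0.00000000e+00,  0.00000000e+00,
         1.00000000e+00]])}, np.float64(295.4062037628531), array([[ 9.99999613e-01, -5.54993515e-04, -6.82710326e-04,
        -5.24200019e+02],
       [-3.65882312e-04, -9.67992019e-01,  2.50980710e-01,
        -3.03511674e+01],
       [-8.00150814e-04, -2.50980364e-01, -9.67991848e-01,
         3.89382974e+02],
       [ 0.00000000e+00,  0.00000000e+00,  0.00000000e+00,
         1.00000000e+00]]))
[-3.1404260e+00 -1.6422350e-04  1.5707872e+00] [5.24716241e+02 6.39466161e-02 2.43203221e+02] [-0.23076007 -0.48412249 -0.39123683] 0.15 91.65050962631506
```

View pics/scene0.png

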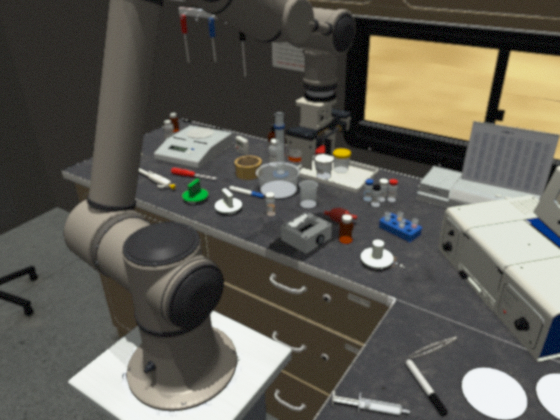

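View pics/wrist0.png

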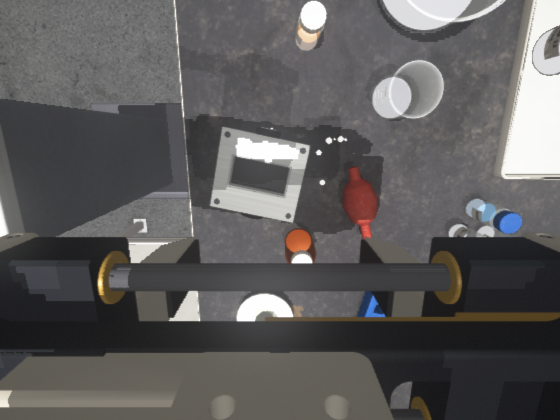

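The scene picture shows three candidates: a green look-alike (195,191), a white flanged part with an upright plate (228,202), and a white flanged part with a round knob (377,257). The second fits the holder. The port is at scene (308,230) and wrist (260,174). I'll confirm with a crop.

```bash
python3 - <<'E'
from h import *
s=cv2.imread("pics/scene0.png");w=cv2.imread("pics/wrist0.png");d=cv2.imread("pics/side0.png")
c=cam("scene")
P=ray(c,228,207,14);print("holder",P);Q=ray(c,195,196,14);print("green",Q);print("plug",ray(c,377,260,14))
cw=cam("wrist")
for uv in [(224,127),(311,144),(290,221),(212,204)]: print(ray(cw,*uv,45))
u,v=map(int,proj(cam("side"),P));print(u,v)
x=s[165:240,170:270]; y=d[max(0,v-50):v+50,max(0,u-65):u+65]; z=w[115:230,195:325]
r=lambda i:cv2.resize(i,(400,300),interpolation=cv2.INTER_CUBIC)
cv2.imwrite("pics/c1.png",np.vstack([np.hstack([r(x),r(y)]),np.hstack([r(z),r(d)])]))
E
```

```text
holder [497.18809208 290.22394173  14.        ]
green [494.64575995 419.72966702  14.        ]
plug [ 493.8106423  -190.70532454   14.        ]
[463.06107465  75.46461803  45.        ]
[559.69789943  57.07196267  45.        ]
[536.92638623 -32.89502679  45.        ]
[444.74121233 -11.95295255  45.        ]
251 256
```

View pics/c1.png

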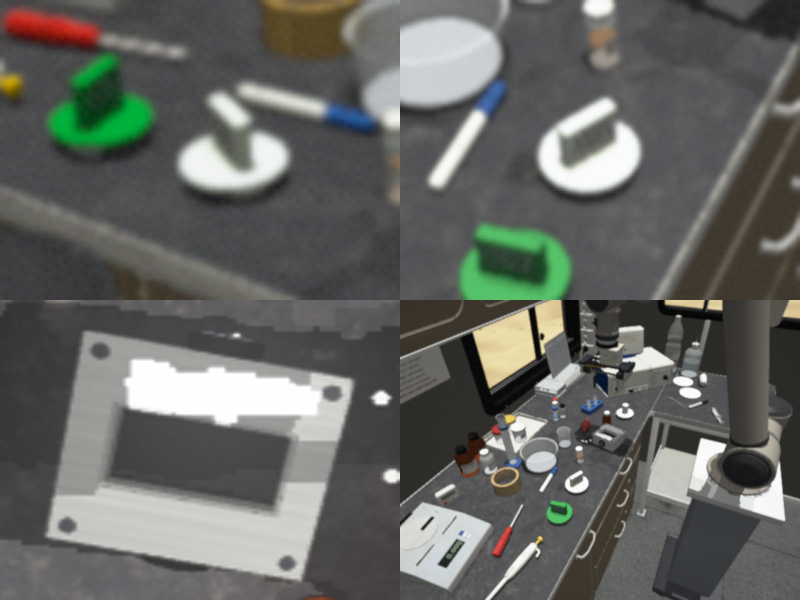

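The white part at scene (228,202) has the flat plate, so it is the holder, and the green look-alike stays put. The port centre is about (501,22) with the slot at about -12°. Next is the plate direction.

```bash
python3 - <<'E'
from h import *
c=cam("side")
a=ray(c,186+158/3.08,206+138/3,62);b=ray(c,186+215/3.08,206+103/3,62);print(a,b,np.degrees(np.arctan2(*(b-a)[1::-1])))
print(ray(c,247.4,257.7,19),ray(cam("scene"),228.5,205,19))
c=cam("scene");a=ray(c,170+213/4,165+97/4,62);b=ray(c,170+243/4,165+123/4,62);print(a,b)
E
```

```text
[513.20533765 327.40105881  62.        ] [490.44477901 276.06647848  62.        ] -113.91138427494302
[503.18681985 300.52895706  19.        ] [500.71252947 290.69460459  19.        ]
[509.14923026 313.39351247  62.        ] [490.39715169 269.73751137  62.        ]
```

```bash
python3 -m pendant '[[[-0.16,0.8,-0.14],[0,0,-0.35],1],[[-0.16,0.8,-0.14],[0,0,-0.35],1],[[-0.16,0.8,-0.14],[0,0,-0.35],1],[[-0.16,0.8,-0.14],[0,0,-0.35],1],[[-0.16,0.8,-0.14],[0,0,-0.35],1],[[-0.16,0.8,-0.14],[0,0,-0.35],1],[[-0.16,0.8,-0.14],[0,0,-0.35],1],[[-0.16,0.8,-0.14],[0,0,-0.35],1],[[-0.16,0.8,-0.14],[0,0,-0.35],1],[[-0.16,0.8,-0.14],[0,0,-0.35],1]]'
python3 - <<'E'
from h import *
import pickle
bot.capture("wrist") # settle
c=cam("wrist");i=bot.capture("wrist");pickle.dump(c,open("c1.pkl","wb"))
cv2.imwrite("pics/w1.png",cv2.resize(i,(800,600),interpolation=cv2.INTER_CUBIC));o=bot.get_obs();print(o["tool_pos"],o["tcp_rot"],proj(c,[502,295,62]))
E
```

```text
time: 0.98
tool_pos: [476.5, 241.1, 201.3]
tcp_rot: [-3.141, 0.0, 1.149]
contact_force: [1.5, -0.3, -0.4]
grip_width: 92.0
finger_force: 0.0
[475.64001271 242.63870617 200.75064861] [-3.13976267e+00  5.24432274e-04  1.15313170e+00] (np.float64(284.5051560704209), np.float64(146.07911645933848))
```

View pics/w1.png

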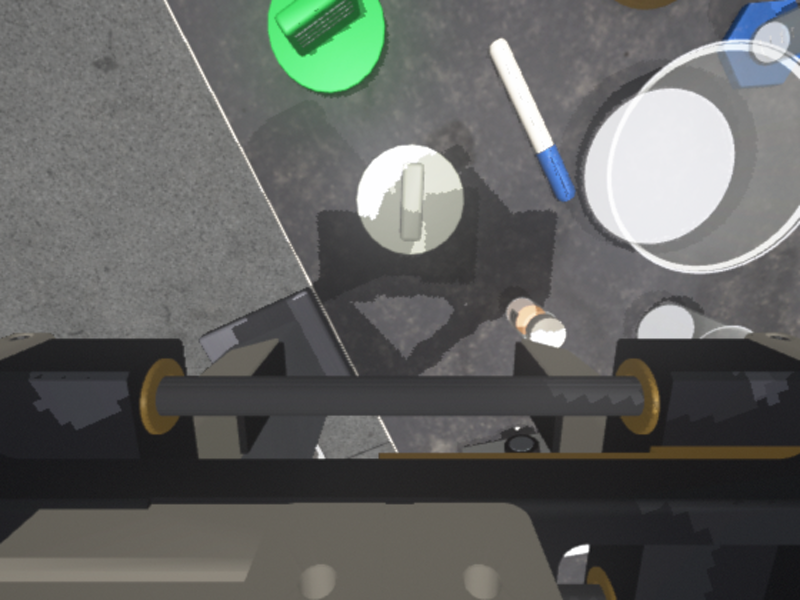

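The wrist picture shows the holder's flange centred at (410,199) and the plate top running from about (414,164) to (411,238), in enlarged pixels. The small bottle is at (535,325).

```bash
python3 - <<'E'
from h import *
import pickle
c=pickle.load(open("c1.pkl","rb"));s=.7
f=ray(c,410*s,199.5*s,19);a=ray(c,413.5*s,164*s,62);b=ray(c,411*s,238*s,62)
print(f,a,b,(a+b)/2,np.linalg.norm(a-b),np.degrees(np.arctan2(*(a-b)[1::-1])))
print("diam",np.linalg.norm(ray(c,357*s,199*s,19)-ray(c,464*s,199*s,19)))
o=bot.get_obs();print((f-o["tool_pos"])[:2],o["time"])
print("bottle",ray(c,545*s,332*s,60))
E
```

```text
[507.03173318 298.24795223  19.        ] [517.28525057 318.35833859  62.        ] [497.05830831 276.51776238  62.        ] [507.17177944 297.43805048  62.        ] 46.4732504820726 64.19953665768107
diam 79.49237192947963
[31.39172047 55.60924606] 1.0833
bottle [556.22429475 177.67136167  60.        ]
```

```bash
python3 -m pendant '[[[0.25,0.48,-0.33],[0,0,-0.1],1],[[0.25,0.48,-0.33],[0,0,-0.1],1],[[0.25,0.48,-0.33],[0,0,0],1],[[0.25,0.48,-0.33],[0,0,0],1],[[0,0,-0.66],[0,0,0],1],[[0,0,-0.66],[0,0,0],1],[[0,0,-0.66],[0,0,0],1],[[0,0,-0.66],[0,0,0],1],[[0,0,-0.66],[0,0,0],1],[[0,0,-0.66],[0,0,0],1]]'
python3 -m pendant '[[[0,0,0],[0,0,0],-1],[[0,0,0],[0,0,0],-1],[[0,0,0],[0,0,0],-1],[[0,0,0],[0,0,0],-1],[[0,0,0],[0,0,0],-1],[[0,0,0],[0,0,0],-1],[[0,0,0],[0,0,0],-1],[[0,0,0],[0,0,0],-1],[[0,0,0],[0,0,0],-1],[[0,0,0],[0,0,0],-1]]'
```

```text
time: 1.92
tool_pos: [507.2, 296.8, 42.4]
tcp_rot: [3.141, 0.0, 1.127]
contact_force: [0.8, 0.5, 0.2]
grip_width: 92.1
finger_force: 0.0
time: 2.75
tool_pos: [507.0, 297.7, 43.4]
tcp_rot: [3.141, 0.0, 1.127]
contact_force: [-0.3, 0.8, -0.1]
grip_width: 29.8
finger_force: 0.0
```

```bash
python3 -m pendant '[[[0,0,0],[0,0,0],-1],[[0,0,0],[0,0,0],-1],[[0,0,0],[0,0,0],-1],[[0,0,0],[0,0,0],-1],[[0,0,0],[0,0,0],-1],[[0,0,0],[0,0,0],-1],[[0,0,0],[0,0,0],-1],[[0,0,0],[0,0,0],-1],[[0,0,0],[0,0,0],-1],[[0,0,0],[0,0,0],-1]]'
```

```text
time: 3.58
tool_pos: [507.0, 297.6, 43.3]
tcp_rot: [3.142, 0.0, 1.127]
contact_force: [1.2, 0.0, -1.4]
grip_width: 14.0
finger_force: 30.0
```

```bash
python3 -m pendant '[[[0,0,0.5],[0,0,0],-1],[[0,0,1],[0,0,0],-1],[[0,0,1],[0,0,0],-1],[[0,0,1],[0,0,0],-1],[[0,0,1],[0,0,0],-1],[[0,-0.9,0.2],[0,0,0],-1],[[0,-0.9,0.2],[0,0,0],-1],[[0,-0.9,0.2],[0,0,0],-1],[[0,-0.9,0.2],[0,0,0],-1],[[0,-0.9,0.4],[0,0,0],-1]]'
python3 -m pendant '[[[-0.12,-0.7,0],[0,0,0],-1],[[-0.12,-0.7,0],[0,0,0],-1],[[-0.12,-0.7,0],[0,0,0],-1],[[-0.12,-0.7,0],[0,0,0],-1],[[-0.12,-0.7,0],[0,0,0],-1],[[-0.12,-0.7,0],[0,0,0],-1],[[-0.12,-0.7,0],[0,0,0],-1],[[-0.12,-0.7,0],[0,0,0],-1],[[-0.12,-0.7,0],[0,0,0],-1],[[-0.12,-0.7,0],[0,0,0],-1]]'
python3 - <<'E'
from h import *
import pickle
bot.capture("wrist");bot.capture("wrist")
c=cam("wrist");i=bot.capture("wrist");pickle.dump(c,open("c2.pkl","wb"))
cv2.imwrite("pics/w2.png",cv2.resize(i,(800,600),interpolation=cv2.INTER_CUBIC));o=bot.get_obs();print(o["tool_pos"],o["tcp_rot"],o["contact_force"],proj(c,[501,22,45]))
E
```

```text
time: 4.42
tool_pos: [505.9, 161.3, 213.6]
tcp_rot: [-3.14, 0.002, 1.127]
contact_force: [0.7, -0.0, -2.1]
grip_width: 13.8
finger_force: 30.0
time: 5.25
tool_pos: [470.5, -48.3, 214.3]
tcp_rot: [-3.141, 0.0, 1.127]
contact_force: [0.5, 0.3, -0.8]
grip_width: 13.6
finger_force: 30.0
[470.66266621 -48.3603661  214.25411725] [-3.14127774e+00  7.31679754e-05  1.12425830e+00] [-0.35510145  0.64292294 -1.25326375] (np.float64(276.51110002056885), np.float64(123.4444830421607))
```

View pics/w2.png

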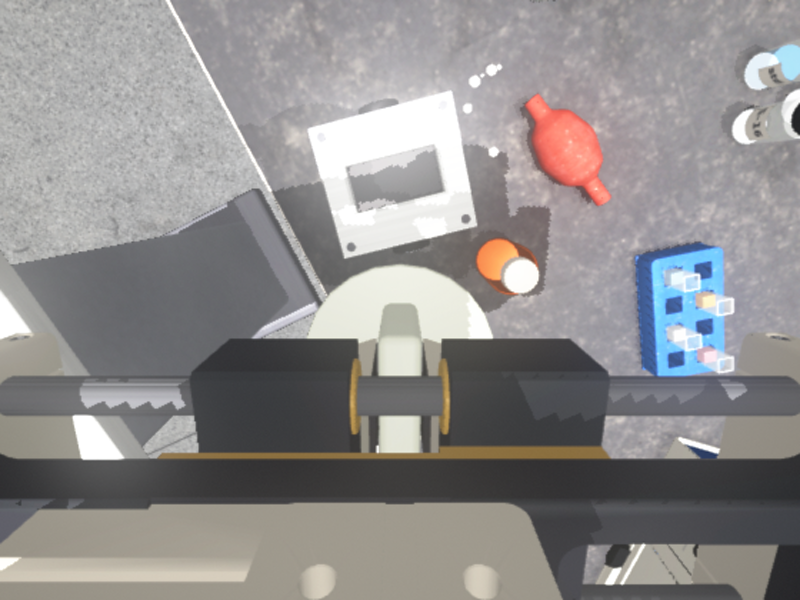

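The holder is held straight, with its plate at (400,330). The port's top corners are at (308,129), (452,92), (477,227) and (344,258). The slot is around (396,179).

```bash
python3 - <<'E'
from h import *
import pickle
c=pickle.load(open("c2.pkl","rb"));s=.7
ang=lambda d:np.degrees(np.arctan2(d[1],d[0]))
for L in ([(308,129),(452,92),(477,227),(344,258)],[(346,163),(438,145),(445,190),(358,212)]):
    P=np.array([ray(c,u*s,v*s,45) for u,v in L]);print(P.mean(0),[(round(ang(P[(i+1)%4]-P[i]),1),round(np.linalg.norm(P[(i+1)%4]-P[i]),1)) for i in range(4)])
print(ray(c,520*s,275*s,60), ray(cam("side"),0,0,0)[:0], bot.get_obs()["time"])
E
```

```text
[500.26247686  20.24048807  45.        ] [(np.float64(-12.3), np.float64(100.9)), (np.float64(-102.5), np.float64(92.2)), (np.float64(167.5), np.float64(100.0)), (np.float64(78.1), np.float64(91.8))]
[501.5330565   20.59790788  45.        ] [(np.float64(-15.1), np.float64(65.2)), (np.float64(-105.0), np.float64(30.7)), (np.float64(168.2), np.float64(64.1)), (np.float64(77.1), np.float64(34.4))]
[551.79304414 -77.62482248  60.        ] [] 5.4
```

```bash
python3 -m pendant '[[[0.14,0.325,-0.4],[0,0,0.19],-1],[[0.14,0.325,-0.4],[0,0,0.19],-1],[[0.14,0.325,-0.4],[0,0,0.19],-1],[[0.14,0.325,-0.4],[0,0,0.19],-1],[[0.14,0.325,-0.4],[0,0,0.19],-1],[[0.14,0.325,-0.4],[0,0,0.19],-1],[[0.14,0.325,-0.4],[0,0,0.19],-1],[[0,0,-0.4],[0,0,0.19],-1],[[0,0,-0.4],[0,0,0.19],-1],[[0,0,-0.4],[0,0,0.19],-1]]'
python3 -m pendant '[[[0,0,0],[0,0,0],-1],[[0,0,-0.04],[0,0,0],-1],[[0,0,-0.04],[0,0,0],-1],[[0,0,-0.04],[0,0,0],-1],[[0,0,-0.04],[0,0,0],-1],[[0,0,-0.04],[0,0,0],-1],[[0,0,0],[0,0,0],-1],[[0,0,0],[0,0,0],-1],[[0,0,0],[0,0,0],-1],[[0,0,0],[0,0,0],-1]]'
```

```text
time: 6.23
tool_pos: [500.3, 22.2, 93.7]
tcp_rot: [-3.141, -0.0, 1.357]
contact_force: [0.1, -0.5, -1.7]
grip_width: 13.8
finger_force: 30.0
time: 7.07
tool_pos: [500.5, 20.8, 88.4]
tcp_rot: [3.141, -0.0, 1.355]
contact_force: [-0.4, 0.3, -1.7]
grip_width: 14.0
finger_force: 30.0
```

```bash
python3 -m pendant '[[[0,0,-0.02],[0,0,0],-1],[[0,0,-0.02],[0,0,0],-1],[[0,0,0],[0,0,0],-1],[[0,0,0],[0,0,0],-1],[[0,0,0],[0,0,0],-1],[[0,0,0],[0,0,0],-1],[[0,0,0],[0,0,0],-1],[[0,0,0],[0,0,0],-1],[[0,0,0],[0,0,0],-1],[[0,0,0],[0,0,0],-1]]'
```

```text
time: 7.9
tool_pos: [500.5, 20.8, 88.2]
tcp_rot: [3.141, 0.0, 1.355]
contact_force: [-3.5, 0.5, 8.5]
grip_width: 13.8
finger_force: 30.0
```

```bash
python3 -m pendant '[[[0,0,0],[0,0,-0.6],-1],[[0,0,0],[0,0,-0.6],-1],[[0,0,0],[0,0,-0.6],-1],[[0,0,0],[0,0,-0.6],-1],[[0,0,0],[0,0,-0.6],-1],[[0,0,0],[0,0,-0.6],-1],[[0,0,0],[0,0,-0.6],-1],[[0,0,0],[0,0,-0.6],-1],[[0,0,0],[0,0,-0.6],-1],[[0,0,0],[0,0,-0.6],-1]]'
python3 -m pendant '[[[0,0,0],[0,0,-0.6],-1],[[0,0,0],[0,0,-0.6],-1],[[0,0,0],[0,0,-0.6],-1],[[0,0,0],[0,0,-0.6],-1],[[0,0,0],[0,0,-0.6],-1],[[0,0,0],[0,0,-0.6],-1],[[0,0,0],[0,0,-0.6],-1],[[0,0,0],[0,0,-0.6],-1],[[0,0,0],[0,0,-0.6],-1],[[0,0,0],[0,0,0],-1]]'
```

```text
time: 8.73
tool_pos: [501.6, 20.6, 88.2]
tcp_rot: [3.139, -0.002, 0.632]
contact_force: [0.8, -1.4, 4.3]
grip_width: 13.8
finger_force: 30.0
time: 9.57
tool_pos: [500.7, 20.9, 87.5]
tcp_rot: [3.141, -0.001, -0.016]
contact_force: [-0.0, -2.1, -0.8]
grip_width: 13.9
finger_force: 30.0
```

```bash
python3 -m pendant '[[[0,0,0],[0,0,-0.4],-1],[[0,0,0],[0,0,-0.4],-1],[[0,0,0],[0,0,-0.4],-1],[[0,0,0],[0,0,-0.45],-1],[[0,0,0],[0,0,0],-1],[[0,0,-0.03],[0,0,0],-1],[[0,0,-0.03],[0,0,0],-1],[[0,0,0],[0,0,0],-1],[[0,0,0],[0,0,0],-1],[[0,0,0],[0,0,0],-1]]'
```

```text
time: 10.4
tool_pos: [500.4, 20.9, 85.3]
tcp_rot: [3.141, 0.0, -0.21]
contact_force: [0.3, 0.3, -1.5]
grip_width: 14.2
finger_force: 30.0
```

The key is entering with no resistance, so I lower it home.

```bash
python3 -m pendant '[[[0,0,-0.04],[0,0,0],-1],[[0,0,-0.04],[0,0,0],-1],[[0,0,-0.04],[0,0,0],-1],[[0,0,-0.04],[0,0,0],-1],[[0,0,-0.04],[0,0,0],-1],[[0,0,-0.04],[0,0,0],-1],[[0,0,-0.04],[0,0,0],-1],[[0,0,-0.04],[0,0,0],-1],[[0,0,0],[0,0,0],-1],[[0,0,0],[0,0,0],-1]]'
python3 -m pendant '[[[0,0,-0.03],[0,0,0],-1],[[0,0,-0.03],[0,0,0],-1],[[0,0,-0.02],[0,0,0],-1],[[0,0,0],[0,0,0],-1],[[0,0,0],[0,0,0],-1],[[0,0,0],[0,0,0],-1],[[0,0,0],[0,0,0],-1],[[0,0,0],[0,0,0],-1],[[0,0,0],[0,0,0],-1],[[0,0,0],[0,0,0],-1]]'
```

```text
time: 11.23
tool_pos: [500.4, 20.9, 75.7]
tcp_rot: [3.141, 0.0, -0.211]
contact_force: [0.4, 0.1, -2.5]
grip_width: 14.0
finger_force: 30.0
time: 12.07
tool_pos: [500.5, 20.8, 74.2]
tcp_rot: [3.142, -0.001, -0.211]
contact_force: [-2.7, -0.5, 7.5]
grip_width: 13.9
finger_force: 30.0
```

```bash
python3 -m pendant '[[[0,0,0.02],[0,0,0],-1],[[0,0,0],[0,0,0],0],[[0,0,0],[0,0,0],0],[[0,0,0],[0,0,0],0],[[0,0,0],[0,0,0],0],[[0,0,0],[0,0,0],0],[[0,0,0],[0,0,0],0],[[0,0,0],[0,0,0],0],[[0,0,0],[0,0,0],0],[[0,0,0],[0,0,0],0]]'
python3 -m pendant '[[[0,0,0.2],[0,0,0],0],[[0,0,0.4],[0,0,0],0],[[0,0,0.5],[0,0,0],0],[[0,0,0.6],[0,0,0],0],[[0,0,0.6],[0,0,0],0],[[0,0,0.6],[0,0,0],0],[[0,0,0.6],[0,0,0],0],[[0,0,0.6],[0,0,0],0],[[0,0,0.3],[0,0,0],0],[[0,0,0],[0,0,0],0]]'
python3 - <<'E'
from h import *
i=bot.capture("scene");j=bot.capture("side");c=cam("scene");u,v=map(int,proj(c,[500,20,50]));c=cam("side");p,q=map(int,proj(c,[500,20,50]))
r=lambda i,u,v:cv2.resize(i[v-50:v+50,u-65:u+65],(400,300),interpolation=cv2.INTER_CUBIC)
cv2.imwrite("pics/end.png",np.hstack([r(i,u,v),r(j,p,q)]))
E
```

```text
time: 12.9
tool_pos: [500.4, 20.9, 73.9]
tcp_rot: [3.141, -0.0, -0.211]
contact_force: [0.2, -0.0, -0.3]
grip_width: 45.7
finger_force: 0.0
time: 13.73
tool_pos: [501.5, 20.8, 208.2]
tcp_rot: [-3.141, -0.004, -0.211]
contact_force: [0.6, 0.4, -0.3]
grip_width: 45.8
finger_force: 0.0
```

View pics/end.png

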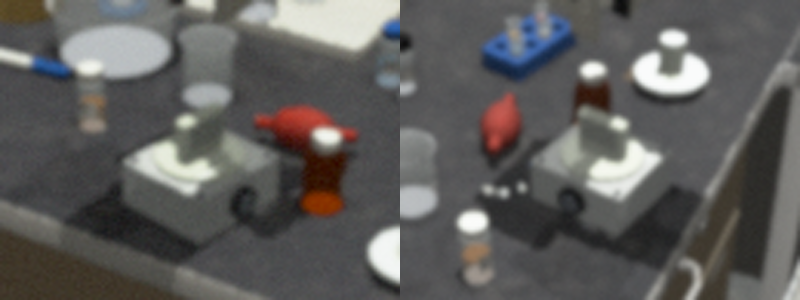

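Both views show the holder home, with its flange flat on the port top and its plate parallel to the slot. The gripper is clear and the plug is untouched.

```bash
python3 -c "
from plant import bot
print(bot.close_job())"
```

```text
the job is handed in; nothing more can be done
None
```

The filter holder was set across the slot, turned on the spot until its key dropped fully home with the flange on the housing, and released; I handed the job in at about 14 s, with the plug and the green look-alike left alone.

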